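# Pack the trial panes in the carry tray

## Robot

A 6-joint arm with a two-finger parallel gripper is mounted at the origin on the work surface. World frame = base frame: x ahead of the robot, y to its left, z up, the work surface at z = 0. Lengths are in m, angles in rad, forces in N, time in s.
With the tool pointing down it reaches from about 0.375 to 0.9 m from the base axis. Payload 3.1 kg.
Tool frame: the origin (TCP) lies at the centre of the arm's flange, where the gripper is bolted on; the fingertips stand 182 mm ahead of it and the grasp point (between the pads) lies 164 mm ahead of it; z points along the fingers, y is the line along which they close (so a half turn about z gives the same grasp; the last joint's range is limited). The gripper opens to 87 mm and grips with 3 to 60 N. Pads are 19 mm wide; open, the fingers measure 117 mm over their backs; the gripper's body (75 mm by 190 mm) begins 51 mm behind the grasp point.
Start: joints at [-1.304, 0.527, 1.433, -0, 1.181, -0.178], TCP at [0.27, -0.564, 0.405] pointing down, gripper open.
Joint ranges: [-3.08, 3.08], [-0.75, 2.2], [0.22, 2.44], [-1.43, 4.57], [0, 2.65], [-2.85, 2.85]. Speed limits (rad/s): [2.79, 2.79, 3.14, 3.14, 3.14, 3.14].

## Interface

Orientations are given as a unit quaternion [x, y, z, w].
In Python, from rig import * gives the robot as it stands.
- The arm moves only by the tool move_arm, never from a script. Its argument "commands" is a list that holds one entry, the list of rows, each a list of 6 numbers: the shift along the tool's x, y, z in units of 40 mm (1.0 is 40 mm), then the turn, a rotation vector about the tool's x, y, z in rad. A call has 1 to 12 rows; each row is the pose to reach, as a shift and turn from the pose commanded when the call began, along the tool's axes at that moment; what a row does not reach only later rows make up. A row lasts 1/8 s, in which the tool goes at most 62.5 mm and 10.7 degrees, less where a joint would pass 70% of its speed; a pose out of reach is approached as far as the arm can. A call with a gripper value outside its range is refused whole. "claw" is the closure, from -1 (fully open) to 1 (shut), so that 0 is half open, set as the call begins (left out, the last holds). The fingers move at their own pace and stop on an object; "squeeze" is the grip in N (left out, the last holds). Time passes only in rows, so rows that repeat a pose let the fingers close. It gives the time, the measured TCP pose, the force, the opening and the grip force at its end, in the units of the state.
- get_obs(): the state, without advancing time (a new reading comes with each control period).
- camera(name): name is "scene" or "top"; returns a dict with "pixels" (400x640x3 uint8, blue, green, red), "range_z" (400x640 float32, m along the optical axis (not along the pixel's ray), 0 where there is no reading), "camera_matrix" (3x3 intrinsics, pixels), "extrinsics" (4x4, takes a point from world to camera coordinates). Camera axes: x right, y up, looking along -z (the intrinsics and any distortion apply to the point x, -y, -z); pixel columns grow to the right and rows downward; lengths in m; the calibration is good to about 2 mm. A picture is of the moment at which its call begins.
- hand_in(): hands the job in; it is judged then, once.
The state is a dict: "time": time; "q": joint angles; "joint_velocities": joint speeds; "joint_torque": joint torques, N m; "position": TCP position; "tool_rot": TCP orientation; "ft_force": force on the tool from outside, world axes, zero at the start; "moment": the same for the moment, N m; "grip_width": finger opening in m; "grip_force": force on a finger pad.
Only numpy, scipy, OpenCV 4.12 (cv2) and the standard library are available. Lean on these libraries where they do the work, as an engineer would, in place of code of your own. Each camera call takes 0.05 s, during which the arm holds its last target. There are 200 camera calls.

## Task

The framed trial panes have dried standing on edge on the light table: with a light push, without gripping it while it stands, tip each one over so that it lies flat with its painted face up, and lay them all in the carry tray, flat on its floor, painted face up and not overlapping. Once all the panes are in the tray, swing its carry handle up until it clicks into its upright detent, and let go. Leave the mug, the jar and the tape roll where they are.

Things in the scene. Friction and masses are not known exactly. Their poses are not given: they have to be found in the camera images.
- pane0: framed trial pane (2 to 4 present, all alike), rigid slab 100 x 54 x 18 mm, 0.2 kg, dark metal frame; one face painted glass (ochre, dark lines), the other plain plywood. Starts standing on a 100 x 18 mm edge; topples past 18 degrees. Origin: its middle; x along the 100 mm, y out of the painted face (level at start, up when flat face up; panes face different ways), z along the 54 mm (up at start)
- pane1: framed trial pane (2 to 4 present, all alike), rigid slab 100 x 54 x 18 mm, 0.2 kg, dark metal frame; one face painted glass (ochre, dark lines), the other plain plywood. Starts standing on a 100 x 18 mm edge; topples past 18 degrees. Origin: its middle; x along the 100 mm, y out of the painted face (level at start, up when flat face up; panes face different ways), z along the 54 mm (up at start)
- pane2: framed trial pane (2 to 4 present, all alike), rigid slab 100 x 54 x 18 mm, 0.2 kg, dark metal frame; one face painted glass (ochre, dark lines), the other plain plywood. Starts standing on a 100 x 18 mm edge; topples past 18 degrees. Origin: its middle; x along the 100 mm, y out of the painted face (level at start, up when flat face up; panes face different ways), z along the 54 mm (up at start)
- pane3: framed trial pane (2 to 4 present, all alike), rigid slab 100 x 54 x 18 mm, 0.2 kg, dark metal frame; one face painted glass (ochre, dark lines), the other plain plywood. Starts standing on a 100 x 18 mm edge; topples past 18 degrees. Origin: its middle; x along the 100 mm, y out of the painted face (level at start, up when flat face up; panes face different ways), z along the 54 mm (up at start)
- tray: loose wooden carry tray, 1.4 kg, outside 262 (x) x 246 (y) mm, inside 246 x 230, floor 8 mm thick, walls 28 mm high above the table. Origin: centre of its underside; z up. Steel hinge brackets at the middle of its two x ends, 66 mm high. Holds four panes as two rows of two, lengths along its x, their middles at x +-58, y +-55 mm
- handle (a joint): steel carry handle of the tray, hinged about a line along the tray's x through its middle, 55 mm above its underside. 0: lying level out over the tray's -y side (starts at 0 to 0.3 rad); 1.571 (the stop): upright, seated. Its stiff hinge stays where it is left (1 N at the grip moves it), except that a spring detent pulls it home over about the last 0.4 rad and holds it there
- handle_grip (a point): middle of the handle's wooden grip, a round bar 20 mm thick and 130 mm long, along the tray's x, midway between two steel legs 286 mm apart, 168 mm from the hinge line: beyond the tray's -y wall at 55 mm height when lying, above the tray's middle at 223 mm when upright
- brush_mug: white mug, 76 mm wide, 90 mm high, bystander; origin at the centre of its underside
- pigment_jar: pigment jar, 60 mm wide, 80 mm high, bystander; origin at the centre of its underside
- tape_roll: roll of copper tape, 90 mm wide, 22 mm high, lying, bystander; origin at the centre of its underside
There are look-alikes about, which are no part of the job. What is shaped like the pane3 but blue or green is not meant.

How it is judged:
On the way, in this order (a step that is already met when the one before it is completed fails the run):
1. every pane has been laid over flat, painted face up (angle between each of pane0, pane1, pane2, pane3's own y axis and vertical below 0.12 rad), for 0.2 s.
2. every pane lies flat on the tray floor, painted face up, and is let go, the handle not yet up (all of step 1 and x of pane0 in the frame of tray between -0.125 and 0.125 m and y of pane0 in the frame of tray between -0.117 and 0.117 m and z of each of pane0, pane1, pane2, pane3 in the frame of tray below 0.022 m and x of pane1 in the frame of tray between -0.125 and 0.125 m and y of pane1 in the frame of tray between -0.117 and 0.117 m and x of pane2 in the frame of tray between -0.125 and 0.125 m and y of pane2 in the frame of tray between -0.117 and 0.117 m and x of pane3 in the frame of tray between -0.125 and 0.125 m and y of pane3 in the frame of tray between -0.117 and 0.117 m and contact force between each of pane0, pane1, pane2, pane3 and the fingers below 0.2 N and value of joint handle below 1.2 rad), for 0.2 s.
3. the carry handle is seated upright (value of joint handle above 1.51 rad), for 0.2 s.
At the end, for the whole second after the job is handed in: every pane lies in the tray, level within 7 degrees, painted face up, on the floor (middle less than 22 mm above the tray's underside, so none on another), the handle is within 0.06 rad of its upright stop, the tray stands level and everything is at rest (all of step 1 and x of pane0 in the frame of tray between -0.125 and 0.125 m and y of pane0 in the frame of tray between -0.117 and 0.117 m and z of each of pane0, pane1, pane2, pane3 in the frame of tray below 0.022 m and x of pane1 in the frame of tray between -0.125 and 0.125 m and y of pane1 in the frame of tray between -0.117 and 0.117 m and x of pane2 in the frame of tray between -0.125 and 0.125 m and y of pane2 in the frame of tray between -0.117 and 0.117 m and x of pane3 in the frame of tray between -0.125 and 0.125 m and y of pane3 in the frame of tray between -0.117 and 0.117 m and value of joint handle above 1.51 rad and linear speed of each of pane0, pane1, pane2, pane3, tray below 0.02 m/s and angle between tray's own z axis and vertical below 0.05 rad); the robot touches nothing.
It fails at once if the mug, the jar or the tape roll is moved more than 40 mm (distance of any of brush_mug, pigment_jar, tape_roll from where it was at the start of the episode above 0.04 m).
It fails at once if a pane is gripped, or pushed with more than 20 N, while it stands on edge ((angle between pane0's own y axis and vertical between 1.25 and 1.9 rad and contact force between pane0 and the fingers above 20 N) or (angle between pane1's own y axis and vertical between 1.25 and 1.9 rad and contact force between pane1 and the fingers above 20 N) or (angle between pane2's own y axis and vertical between 1.25 and 1.9 rad and contact force between pane2 and the fingers above 20 N) or (angle between pane3's own y axis and vertical between 1.25 and 1.9 rad and contact force between pane3 and the fingers above 20 N)).
Of pane0, pane1, pane2, pane3 only 2 to 4 are there at a start; the rules pass over those that are not, and their reading is None.
At some moment in a run one of tray may be knocked a few centimetres aside while the robot is not near it.
Once in a run the grip may slacken for a moment while it holds something.
It also fails if it takes over 210 s, if anything falls off the work surface, if the arm or the gripper's body presses on something with over 40 N, if the wrist force passes 120 N, or if a joint passes its speed limit or range.

## Working session

There is one attempt and no reset: what is moved stays moved. The work goes in short steps, Python scripts to look and compute and a tool call to move; the robot and the scene stay as the last step left them, time stands still between calls to the robot, and variables do not carry over. Pictures are saved under pics/ and viewed, at most 14 in all, crops included, and the job is handed in when it is done.

Besides the shell and the picture viewer there is one more tool, called as name(argument=value, ...), one argument or row to a line, values as JSON. move_arm: Moves the arm, as the interface text tells. Its arguments: {"type":"object","properties":{"commands":{"type":"array","items":{"type":"array","items":{"type":"array","items":{"type":"number"}}}},"claw":{"type":"number"},"squeeze":{"type":"number"}},"required":["commands"]}

```bash
ls; mkdir -p pics; python3 - <<'E'
from rig import *
import cv2,numpy as np
for n in("scene","top"):
    c=camera(n); cv2.imwrite(f"pics/{n}0.png",c["pixels"]); np.savez(f"{n}0.npz",**c)
    print(n,c["camera_matrix"].round(1).tolist(),c["extrinsics"].round(3).tolist(),[k for k in c])
o=get_obs();print(o)
E
```

```text
pics
scene [[471.2, 0.0, 321.5], [0.0, 471.2, 199.3], [0.0, 0.0, 1.0]] [[-0.365, 0.931, 0.011, 0.167], [-0.769, -0.309, 0.559, 0.389], [0.524, 0.196, 0.829, -1.551], [0.0, 0.0, 0.0, 1.0]] ['pixels', 'range_z', 'camera_matrix', 'extrinsics']
top [[414.1, 0.0, 322.2], [0.0, 414.1, 201.0], [0.0, 0.0, 1.0]] [[-0.017, -1.0, -0.004, 0.04], [0.994, -0.018, 0.104, -0.54], [-0.104, -0.003, 0.995, -1.07], [0.0, 0.0, 0.0, 1.0]] ['pixels', 'range_z', 'camera_matrix', 'extrinsics']
{'time': 0.1, 'q': array([-1.30348574e+00,  5.28381368e-01,  1.43374387e+00, -2.34898572e-05,
        1.18141911e+00, -1.78501069e-01]), 'joint_velocities': array([-0.00099547, -0.00266444, -0.00137193,  0.00034375,  0.00070899,
        0.00096928]), 'joint_torque': array([-1.86822717e-04, -4.40986311e+01, -1.77151322e+01,  6.34568045e-02,
        5.34081529e-02, -4.22113033e-05]), 'position': array([ 0.26943712, -0.56360839,  0.40387377]), 'tool_rot': array([ 9.75257740e-01,  2.21068740e-01, -5.41687376e-05, -9.74403387e-04]), 'ft_force': array([-0.16933815,  0.00374342,  0.85827254]), 'moment': array([0.00977128, 0.04537985, 0.00251343]), 'grip_force': 0.0, 'grip_width': 0.08713026039938}
```

View pics/scene0.png

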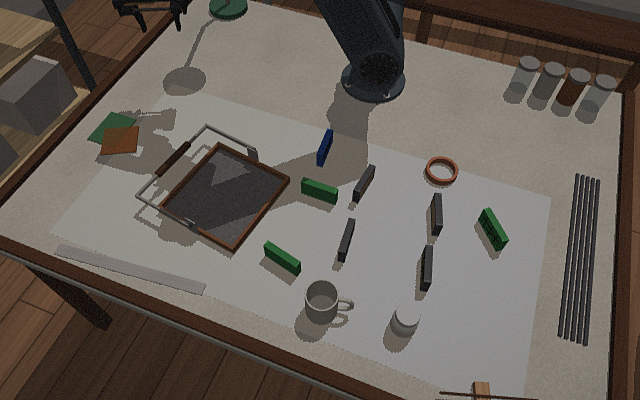

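View pics/top0.png

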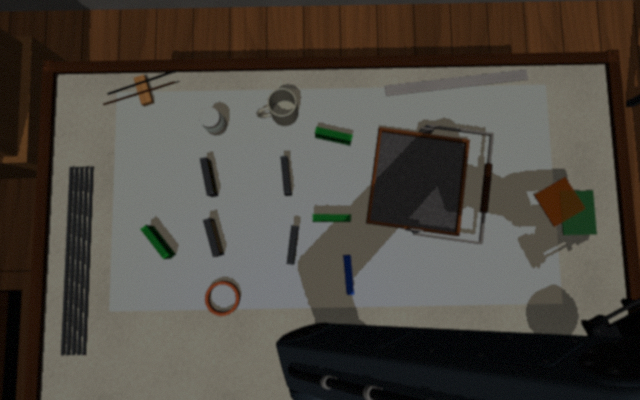

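The four dark-framed panes, by pixel in the top view, are (209,176), (214,237), (287,174) and (293,244). The green ones at (333,135), (332,217) and (157,241), and the blue one at (349,274), are look-alikes and not meant. Next I enlarge a crop to confirm this and to see which faces are painted.

```bash
cat > h.py <<'E'
from rig import *
import cv2,numpy as np
def world(c):
    "per-pixel world points from the depth image"
    K=c["camera_matrix"];E=c["extrinsics"];d=c["range_z"].astype(float)
    v,u=np.mgrid[:400,:640]
    P=np.stack([(u-K[0,2])/K[0,0]*d,-(v-K[1,2])/K[1,1]*d,-d],-1)
    W=(P-E[:3,3])@E[:3,:3]; W[d==0]=np.nan
    return W
def ray(c,uv,z):
    K=c["camera_matrix"];E=c["extrinsics"]
    r=np.array([(uv[0]-K[0,2])/K[0,0],-(uv[1]-K[1,2])/K[1,1],-1])@E[:3,:3]
    o=-E[:3,:3].T@E[:3,3]
    return o+r*(z-o[2])/r[2]
E
python3 - <<'E'
from h import *
s=dict(np.load("scene0.npz"));t=dict(np.load("top0.npz"))
g=lambda im:np.uint8(255*(im/255.)**.6)
a=cv2.resize(g(s["pixels"][150:300,320:460]),None,fx=4,fy=4,interpolation=cv2.INTER_CUBIC)
cv2.imwrite("pics/c1.png",a)
W=world(t);z=W[...,2];hsv=cv2.cvtColor(t["pixels"],cv2.COLOR_BGR2HSV)
m=((z>.04)&(z<.066)).astype(np.uint8); m[310:]=0;m[:,500:]=0
n,l,st,ce=cv2.connectedComponentsWithStats(m)
for i in range(1,n):
    if st[i,4]<40: continue
    p=W[l==i]; r=cv2.minAreaRect(p[:,:2].astype(np.float32)*1000)
    d=p[:,:2]-p[:,:2].mean(0);w,v=np.linalg.eigh(d.T@d)
    print(ce[i].round(),st[i,4],np.median(p,0).round(4),p[:,:2].mean(0).round(4),"ang",np.degrees(np.arctan2(v[1,1],v[0,1])).round(1),np.round(r[1],0),t["pixels"][l==i].mean(0).round())
E
```

```text
[280.  97.] 99 [0.8218 0.1414 0.0532] [0.8184 0.1383] ang 108.3 [30. 67.] [44. 51. 53.]
[286. 117.] 77 [0.7612 0.1197 0.0525] [0.7636 0.1221] ang 103.3 [25. 70.] [46. 52. 54.]
[217. 125.] 129 [0.7419 0.3003 0.054 ] [0.7468 0.3057] ang 132.0 [33. 59.] [71. 76. 74.]
[465. 179.] 879 [ 0.5944 -0.3715  0.0622] [ 0.5884 -0.3393] ang 175.9 [193. 293.] [55. 59. 62.]
[334. 133.] 286 [ 0.7171 -0.0027  0.0546] [ 0.7169 -0.0027] ang 75.8 [99. 20.] [28. 68. 22.]
[285. 174.] 273 [0.61   0.1255 0.0548] [0.6097 0.1249] ang -175.0 [101.  18.] [38. 38. 37.]
[207. 175.] 292 [0.6102 0.3308 0.0549] [0.6107 0.3307] ang -168.4 [100.  20.] [36. 36. 35.]
[331. 217.] 265 [0.4962 0.0081 0.0549] [0.4962 0.0071] ang 89.0 [96. 16.] [26. 66. 20.]
[211. 236.] 320 [0.4527 0.3167 0.0549] [0.4518 0.3166] ang -164.5 [100.  19.] [35. 36. 35.]
[155. 241.] 326 [0.4425 0.4609 0.0551] [0.4418 0.4611] ang -142.0 [100.  20.] [24. 61. 15.]
[292. 244.] 283 [0.4287 0.1094 0.055 ] [0.4288 0.1094] ang 172.5 [ 18. 100.] [41. 40. 39.]
[349. 274.] 287 [ 0.3503 -0.0344  0.055 ] [ 0.3499 -0.0343] ang -176.6 [100.  18.] [57. 28. 18.]
```

View pics/c1.png

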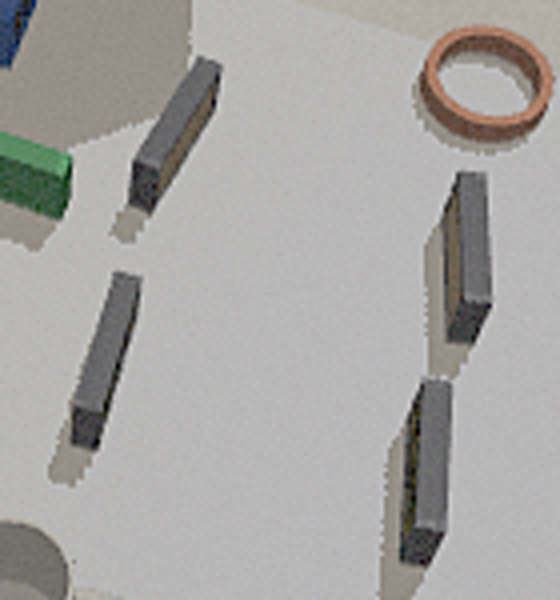

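The crop shows the four grey-framed panes, with the tape roll at top right. The right-hand pair show their -y faces and the left-hand pair their +y faces. I need the face colours for all four.

```bash
python3 - <<'E'
from h import *
s=dict(np.load("scene0.npz"));E=s["extrinsics"];K=s["camera_matrix"]
g=lambda im:np.uint8(255*(im/255.)**.5)
t=dict(np.load("top0.npz"))
def proj(c,p):
    q=c["extrinsics"][:3,:3]@p+c["extrinsics"][:3,3]; K=c["camera_matrix"]
    return [K[0,0]*q[0]/-q[2]+K[0,2],K[1,1]*-q[1]/-q[2]+K[1,2]]
tiles=[]
for n,x,y,a,sg in(("A",.4288,.1094,-7.5,1),("B",.6097,.1249,5,1),("C",.4518,.3166,15.5,-1),("D",.6107,.3307,11.6,-1)):
    a=np.radians(a);L=np.array([np.cos(a),np.sin(a),0]);N=np.array([-np.sin(a),np.cos(a),0])
    for c in(s,t):
      for sg in(1,-1):
        f=np.array([x,y,0])+sg*N*.0092
        pts=np.float32([proj(c,f+u*L+[0,0,h]) for u,h in((-.05,.054),(.05,.054),(.05,0),(-.05,0))])
        area=cv2.contourArea(pts,True)
        if abs(area)<40: continue
        H=cv2.getPerspectiveTransform(pts,np.float32([[0,0],[200,0],[200,108],[0,108]]))
        w=cv2.warpPerspective(c["pixels"],H,(200,108))
        print(n,"sg",sg,"cam","st"[c is t],"area",round(area),w[25:85,25:175].reshape(-1,3).mean(0).round(),w[25:85,25:175].reshape(-1,3).std(0).round())
        if c is s: tiles.append((n,sg,g(w)))
print([x[:2] for x in tiles])
cv2.imwrite("pics/tiles.png",np.vstack([cv2.resize(np.hstack([x[2] for x in tiles[i:i+2]]),None,fx=1,fy=1) for i in range(0,len(tiles)-1,2)]))
crop=np.hstack([cv2.resize(g(s["pixels"][r-28:r+28,q-16:q+16]),None,fx=6,fy=6,interpolation=cv2.INTER_NEAREST) for q,r in((363,183),(346,240),(437,214),(427,268))])
cv2.imwrite("pics/c2.png",crop)
E
```

```text
A sg 1 cam s area -140 [34. 45. 53.] [5. 5. 6.]
A sg -1 cam s area -149 [54. 53. 53.] [13. 13. 13.]
A sg 1 cam t area 65 [51. 50. 49.] [7. 7. 6.]
A sg -1 cam t area 52 [65. 66. 65.] [10.  9.  8.]
B sg 1 cam s area -61 [31. 32. 33.] [16. 16. 16.]
B sg -1 cam s area -74 [56. 55. 55.] [10. 10. 10.]
B sg 1 cam t area 62 [48. 47. 46.] [6. 6. 6.]
B sg -1 cam t area 49 [47. 54. 57.] [4. 5. 5.]
C sg 1 cam s area 161 [58. 57. 57.] [11. 12. 11.]
C sg -1 cam s area 148 [37. 46. 52.] [ 7.  8. 10.]
C sg 1 cam t area 201 [34. 33. 32.] [1. 1. 1.]
C sg -1 cam t area 188 [26. 34. 39.] [9. 8. 7.]
D sg 1 cam s area 148 [60. 59. 59.] [8. 8. 8.]
D sg -1 cam s area 132 [26. 31. 33.] [13. 12. 12.]
D sg 1 cam t area 184 [34. 33. 32.] [1. 1. 2.]
D sg -1 cam t area 171 [19. 25. 27.] [12. 12. 12.]
[('A', 1), ('A', -1), ('B', 1), ('B', -1), ('C', 1), ('C', -1), ('D', 1), ('D', -1)]
```

View pics/c2.png

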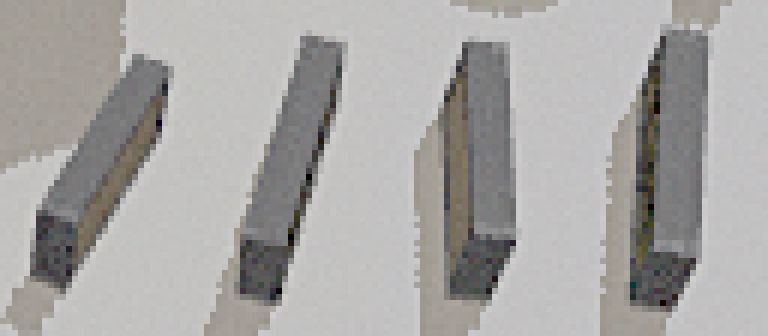

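Reading the faces:
- A (0.43, 0.11): plywood on +y, so painted on -y.
- C (0.45, 0.32): plywood on -y, so painted on +y.
- D (0.61, 0.33): speckled paint on -y.
- B (0.61, 0.125): a dark, speckled sliver on +y. The top view shows brown on its -y face, so it is painted on +y. I'll check this numerically, along with the tray pose.

```bash
cat >> h.py <<'E'
from scipy.spatial.transform import Rotation as R
def tray(c,box=(.35,.85,-.5,-.02)):
    "tray centre, angle of its x axis, handle grip middle"
    W=world(c);x,y,z=W[...,0],W[...,1],W[...,2]
    inb=(x>box[0])&(x<box[1])&(y>box[2])&(y<box[3])
    rim=W[inb&(z>.021)&(z<.034)]
    m=(inb&(z>.02)&(z<.036)).astype(np.uint8)
    n,l,st,ce=cv2.connectedComponentsWithStats(m); k=1+st[1:,4].argmax()
    r=cv2.minAreaRect(W[l==k][:,:2].astype(np.float32)*1000)
    hsv=cv2.cvtColor(c["pixels"],cv2.COLOR_BGR2HSV)
    b=inb&(z>.045)&(z<.3)&(hsv[...,1]>90)&((hsv[...,0]<20)|(hsv[...,0]>170))
    p=W[b]
    return r,(np.median(p,0).round(4),len(p)) if len(p) else None
def plan(targets,pose=None):
    "rows for successive moves to (x,y,tipz,yaw deg of tool x), tool down; commanded offsets assumed constant"
    o=get_obs(); p=o["position"] if pose is None else pose[0]; q=R.from_quat(o["tool_rot"] if pose is None else pose[1])
    for x,y,z,a in targets:
        P=np.array([x,y,z+.182]); h=np.radians(a)/2
        Q=R.from_quat([np.cos(h),np.sin(h),0,0])
        rv=(q.inv()*Q).as_rotvec()
        print((q.inv().apply(P-p)/.04).round(2).tolist()+rv.round(3).tolist(),"mm",round(1000*np.linalg.norm(P-p)))
        p,q=P,Q
E
python3 - <<'E'
from h import *
t=dict(np.load("top0.npz"))
print(tray(t))
print("B strip",t["pixels"][174,280:296].tolist()); print("A strip",t["pixels"][244,286:302].tolist())
T=[]
for n,x,y,a,sg in(("B",.6097,.1249,5,1),("D",.6107,.3307,11.6,-1),("C",.4518,.3166,15.5,1),("A",.4288,.1094,-7.5,-1)):
    N=np.array([-np.sin(np.radians(a)),np.cos(np.radians(a))])*sg
    for d,z in((.05,.12),(.05,.042),(-.002,.042),(-.002,.12)):
        q=np.array([x,y])+N*d; T.append((*q,z,a))
    print(n,len(T))
plan(T)
E
```

```text
(((594.079833984375, -228.32647705078125), (247.221923828125, 265.56842041015625), 80.92705535888672), (array([ 0.5629, -0.39  ,  0.0668]), 293))
B strip [[117, 117, 115], [99, 100, 96], [66, 66, 63], [40, 38, 37], [37, 36, 32], [29, 31, 28], [33, 30, 30], [33, 33, 31], [32, 33, 35], [36, 40, 44], [54, 62, 65], [68, 78, 82], [90, 96, 96], [110, 113, 110], [118, 121, 120], [117, 119, 116]]
A strip [[125, 124, 121], [115, 113, 110], [92, 91, 89], [55, 56, 55], [37, 38, 35], [36, 35, 32], [36, 34, 34], [36, 34, 30], [32, 30, 29], [30, 31, 30], [50, 49, 51], [84, 85, 83], [115, 113, 111], [121, 119, 119], [123, 122, 119], [122, 121, 118]]
B 4
D 8
C 12
A 16
[15.54, -13.03, 2.58, -0.002, 0.0, 0.359] mm 818
[0.0, 0.0, 1.95, 0.0, 0.0, 0.0] mm 78
[-0.0, 1.3, 0.0, 0.0, 0.0, 0.0] mm 52
[0.0, 0.0, -1.95, 0.0, 0.0, 0.0] mm 78
[0.62, -3.93, 0.0, 0.0, 0.0, -0.115] mm 159
[0.0, 0.0, 1.95, 0.0, 0.0, 0.0] mm 78
[-0.0, -1.3, 0.0, 0.0, 0.0, 0.0] mm 52
[0.0, 0.0, -1.95, 0.0, 0.0, 0.0] mm 78
[-4.05, -1.65, 0.0, 0.0, 0.0, -0.068] mm 175
[0.0, 0.0, 1.95, 0.0, 0.0, 0.0] mm 78
[0.0, 1.3, 0.0, 0.0, 0.0, 0.0] mm 52
[0.0, 0.0, -1.95, 0.0, 0.0, 0.0] mm 78
[-2.43, 5.94, 0.0, 0.0, 0.0, 0.401] mm 257
[0.0, 0.0, 1.95, 0.0, 0.0, 0.0] mm 78
[0.0, -1.3, 0.0, 0.0, 0.0, 0.0] mm 52
[0.0, 0.0, -1.95, 0.0, 0.0, 0.0] mm 78
```

B's -y side is brown plywood, so it is painted on +y. Now I move above B with the fingers shut.

move_arm(
  commands=[
    [[15.5, -13.0, 0, 0, 0, 0.36], [15.5, -13.0, 0, 0, 0, 0.36], [15.5, -13.0, 0, 0, 0, 0.36], [15.5, -13.0, 0, 0, 0, 0.36], [15.5, -13.0, 0, 0, 0, 0.36], [15.5, -13.0, 0, 0, 0, 0.36], [15.5, -13.0, 0, 0, 0, 0.36], [15.5, -13.0, 0, 0, 0, 0.36], [15.5, -13.0, 0, 0, 0, 0.36], [15.5, -13.0, 0, 0, 0, 0.36], [15.5, -13.0, 0, 0, 0, 0.36], [15.5, -13.0, 0, 0, 0, 0.36]],
  ],
  claw=1,
  squeeze=10,
)

```text
time: 1.6
position: [0.5806, 0.1208, 0.4044]
tool_rot: [0.999, 0.043, -0.0, 0.0]
ft_force: [1.4, -1.1, 0.3]
grip_width: 0.0005
grip_force: 0.0
```

```bash
python3 - <<'E'
from h import *
a=np.radians(5);N=np.array([-np.sin(a),np.cos(a)])
q=np.array([.6097,.1249])+N*.05
o=get_obs();print(o["position"],o["tool_rot"],o["time"])
plan([(*q,.12,5),(*q,.042,5)])
E
```

```text
[0.58064672 0.12080883 0.40442356] [ 9.99074302e-01  4.30169771e-02 -2.51353310e-04  1.25529210e-04] 1.6
[0.73, -1.29, 2.56, 0.0, 0.001, -0.001] mm 118
[0.0, 0.0, 1.95, 0.0, 0.0, 0.0] mm 78
```

move_arm(
  commands=[
    [[0.75, -1.3, 1, 0, 0, 0], [0.75, -1.3, 1, 0, 0, 0], [0.75, -1.3, 2.5, 0, 0, 0], [0.75, -1.3, 2.5, 0, 0, 0], [0.75, -1.3, 2.5, 0, 0, 0], [0.75, -1.3, 2.5, 0, 0, 0]],
  ],
)

```text
time: 2.35
position: [0.6065, 0.1726, 0.3076]
tool_rot: [0.999, 0.042, 0.002, -0.0]
ft_force: [-0.7, 0.5, 0.3]
grip_width: 0.0003
grip_force: 0.0
```

```bash
python3 - <<'E'
from h import *
a=np.radians(5);N=np.array([-np.sin(a),np.cos(a)])
q=np.array([.6097,.1249])+N*.05
print(get_obs()["position"])
plan([(*q,.042,5)])
E
```

```text
[0.60650305 0.17262162 0.30761017]
[-0.03, -0.05, 2.09, -0.0, -0.005, -0.002] mm 84
```

move_arm(
  commands=[
    [[0, 0, 1.3, 0, 0, 0], [0, 0, 2.1, 0, 0, 0], [0, 0, 2.1, 0, 0, 0], [0, 0.2, 2.1, 0, 0, 0], [0, 0.4, 2.1, 0, 0, 0], [0, 0.5, 2.1, 0, 0, 0], [0, 0.6, 2.1, 0, 0, 0], [0, 0.7, 2.1, 0, 0, 0], [0, 0.8, 2.1, 0, 0, 0], [0, 0.9, 2.1, 0, 0, 0], [0, 1.0, 2.1, 0, 0, 0], [0, 1.1, 2.1, 0, 0, 0]],
  ],
)

```text
time: 3.85
position: [0.6094, 0.129, 0.2207]
tool_rot: [0.999, 0.043, -0.0, 0.0]
ft_force: [0.1, -0.2, -0.1]
grip_width: 0.0004
grip_force: 0.0
```

move_arm(
  commands=[
    [[0, 0.1, 0, 0, 0, 0], [0, 0.2, 0, 0, 0, 0], [0, 0.25, 0, 0, 0, 0], [0, 0.25, 0, 0, 0, 0], [0, 0.25, -1.0, 0, 0, 0], [0, 0.25, -2.0, 0, 0, 0], [0, 0.25, -2.0, 0, 0, 0]],
  ],
)

```text
time: 4.72
position: [0.6115, 0.1196, 0.3044]
tool_rot: [0.999, 0.043, 0.004, 0.0]
ft_force: [0.6, -0.5, -0.2]
grip_width: 0.0003
grip_force: 0.0
```

```bash
cat >> h.py <<'E'
def flats(c,lo=.012,hi=.026):
    "flat panes on the table: centre, long-axis angle, size, colour"
    W=world(c);z=W[...,2]
    m=((z>lo)&(z<hi)&(W[...,0]<.72)).astype(np.uint8);m=cv2.morphologyEx(m,cv2.MORPH_OPEN,np.ones((3,3)))
    n,l,st,ce=cv2.connectedComponentsWithStats(m)
    for i in range(1,n):
        if st[i,4]<300: continue
        p=W[l==i]; (cx,cy),(w,h),a=cv2.minAreaRect(p[:,:2].astype(np.float32)*1000)
        if h>w: a+=90;w,h=h,w
        a=(a+90)%180-90
        print(ce[i].round(),"xy",round(cx/1000,4),round(cy/1000,4),"ang",round(a,1),"size",round(w),round(h),"bgr",c["pixels"][l==i].mean(0).round(),c["pixels"][l==i].std(0).round())
E
python3 - <<'E'
from h import *
c=camera("top");cv2.imwrite("pics/t1.png",c["pixels"]);flats(c);print(get_obs()["position"])
E
```

```text
[629. 234.] xy 0.4116 -0.7842 ang -0.0 size 616 36 bgr [12. 25. 48.] [ 4.  6. 10.]
[ 40. 218.] xy 0.5097 0.7853 ang -0.1 size 420 36 bgr [11. 23. 44.] [ 4.  6. 11.]
[319. 384.] xy 0.069 0.0489 ang -57.7 size 116 40 bgr [43. 39. 34.] [21. 22. 22.]
[357. 384.] xy 0.0686 -0.0519 ang 59.3 size 101 35 bgr [42. 38. 33.] [15. 15. 15.]
[0.61062095 0.11949852 0.30239611]
```

```bash
python3 - <<'E'
from h import *
a=np.radians(11.6);N=np.array([-np.sin(a),np.cos(a)])
q=np.array([.6107,.3307])-N*.05
plan([(*q,.12,11.6)])
E
```

```text
[0.6, -4.02, 0.01, 0.0, -0.004, -0.116] mm 163
```

View pics/t1.png

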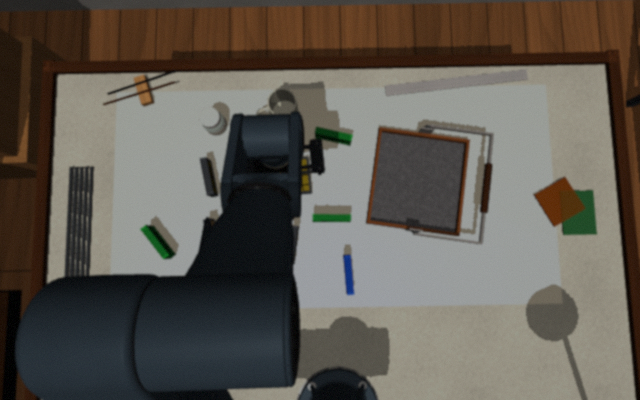

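B has fallen with its ochre face up, partly visible at (306,175). Next is D, pushed toward +y.

move_arm(
  commands=[
    [[0.6, -4.0, 0, 0, 0, -0.115], [0.6, -4.0, 0, 0, 0, -0.115], [0.6, -4.0, 0, 0, 0, -0.115], [0.6, -4.0, 0, 0, 0, -0.115], [0.6, -4.0, 0, 0, 0, -0.115], [0.6, -4.0, 0, 0, 0, -0.115]],
  ],
)

```text
time: 5.52
position: [0.6204, 0.2794, 0.3001]
tool_rot: [0.995, 0.099, -0.001, 0.0]
ft_force: [-0.4, 0.2, -0.0]
grip_width: 0.0003
grip_force: 0.0
```

move_arm(
  commands=[
    [[0, 0, 1.3, 0, 0, 0], [0, 0, 1.95, 0, 0, 0], [0, 0, 1.95, 0, 0, 0], [0, -0.2, 1.95, 0, 0, 0], [0, -0.4, 1.95, 0, 0, 0], [0, -0.5, 1.95, 0, 0, 0], [0, -0.6, 1.95, 0, 0, 0], [0, -0.7, 1.95, 0, 0, 0], [0, -0.8, 1.95, 0, 0, 0], [0, -0.9, 1.95, 0, 0, 0], [0, -1.0, 1.95, 0, 0, 0], [0, -1.1, 1.95, 0, 0, 0]],
  ],
)

```text
time: 7.02
position: [0.6116, 0.3241, 0.2227]
tool_rot: [0.995, 0.1, -0.0, -0.0]
ft_force: [0.4, -0.1, 1.2]
grip_width: 0.0006
grip_force: 0.1
```

move_arm(
  commands=[
    [[0, -0.1, 0, 0, 0, 0], [0, -0.2, 0, 0, 0, 0], [0, -0.25, 0, 0, 0, 0], [0, -0.25, 0, 0, 0, 0], [0, -0.25, -1.0, 0, 0, 0], [0, -0.25, -2.0, 0, 0, 0], [0, -0.25, -2.0, 0, 0, 0], [0, -0.25, -2.0, 0, 0, 0]],
  ],
)

```text
time: 8.02
position: [0.6093, 0.3334, 0.3024]
tool_rot: [0.995, 0.1, -0.001, 0.0]
ft_force: [0.1, 0.5, 0.3]
grip_width: 0.0005
grip_force: 0.0
```

```bash
python3 - <<'E'
from h import *
a=np.radians(15.5);N=np.array([-np.sin(a),np.cos(a)])
q=np.array([.4518,.3166])+N*.05
plan([(*q,.12,15.5)])
E
```

```text
[-4.03, -1.62, 0.01, 0.0, 0.001, -0.07] mm 174
```

move_arm(
  commands=[
    [[-4.0, -1.6, 0, 0, 0, -0.07], [-4.0, -1.6, 0, 0, 0, -0.07], [-4.0, -1.6, 0, 0, 0, -0.07], [-4.0, -1.6, 0, 0, 0, -0.07], [-4.0, -1.6, 0, 0, 0, -0.07], [-4.0, -1.6, 0, 0, 0, -0.07]],
  ],
)

```text
time: 8.78
position: [0.4415, 0.3643, 0.3023]
tool_rot: [0.991, 0.134, 0.0, -0.0]
ft_force: [0.6, 0.3, -0.7]
grip_width: 0.0003
grip_force: 0.0
```

move_arm(
  commands=[
    [[0, 0, 1.3, 0, 0, 0], [0, 0, 1.95, 0, 0, 0], [0, 0, 1.95, 0, 0, 0], [0, 0.2, 1.95, 0, 0, 0], [0, 0.4, 1.95, 0, 0, 0], [0, 0.5, 1.95, 0, 0, 0], [0, 0.6, 1.95, 0, 0, 0], [0, 0.7, 1.95, 0, 0, 0], [0, 0.8, 1.95, 0, 0, 0], [0, 0.9, 1.95, 0, 0, 0], [0, 1.0, 1.95, 0, 0, 0], [0, 1.1, 1.95, 0, 0, 0]],
  ],
)

```text
time: 10.28
position: [0.4519, 0.3218, 0.2247]
tool_rot: [0.991, 0.135, -0.0, 0.0]
ft_force: [0.3, 0.1, 0.7]
grip_width: 0.0001
grip_force: 0.0
```

move_arm(
  commands=[
    [[0, 0.1, 0, 0, 0, 0], [0, 0.2, 0, 0, 0, 0], [0, 0.25, 0, 0, 0, 0], [0, 0.25, 0, 0, 0, 0], [0, 0.25, -1.0, 0, 0, 0], [0, 0.25, -2.0, 0, 0, 0], [0, 0.25, -2.0, 0, 0, 0], [0, 0.25, -2.0, 0, 0, 0]],
  ],
)

```text
time: 11.28
position: [0.4541, 0.3124, 0.3044]
tool_rot: [0.991, 0.135, -0.0, 0.0]
ft_force: [-0.9, 0.0, 0.1]
grip_width: 0.0003
grip_force: 0.0
```

```bash
python3 - <<'E'
from h import *
a=np.radians(-7.5);N=np.array([-np.sin(a),np.cos(a)])
q=np.array([.4288,.1094])-N*.05
plan([(*q,.12,-7.5)])
E
```

```text
[-2.46, 5.87, 0.06, 0.0, 0.001, 0.402] mm 255
```

move_arm(
  commands=[
    [[-2.45, 5.85, 0, 0, 0, 0.4], [-2.45, 5.85, 0, 0, 0, 0.4], [-2.45, 5.85, 0, 0, 0, 0.4], [-2.45, 5.85, 0, 0, 0, 0.4], [-2.45, 5.85, 0, 0, 0, 0.4], [-2.45, 5.85, 0, 0, 0, 0.4], [-2.45, 5.85, 0, 0, 0, 0.4], [-2.45, 5.85, 0, 0, 0, 0.4]],
  ],
)

```text
time: 12.28
position: [0.4227, 0.0622, 0.3046]
tool_rot: [0.998, -0.063, -0.0, -0.0]
ft_force: [0.1, 0.2, -0.9]
grip_width: 0.0007
grip_force: 0.0
```

move_arm(
  commands=[
    [[0, 0, 1.3, 0, 0, 0], [0, 0, 2.0, 0, 0, 0], [0, 0, 2.0, 0, 0, 0], [0, -0.2, 2.0, 0, 0, 0], [0, -0.4, 2.0, 0, 0, 0], [0, -0.5, 2.0, 0, 0, 0], [0, -0.6, 2.0, 0, 0, 0], [0, -0.7, 2.0, 0, 0, 0], [0, -0.8, 2.0, 0, 0, 0], [0, -0.9, 2.0, 0, 0, 0], [0, -1.0, 2.0, 0, 0, 0], [0, -1.1, 2.0, 0, 0, 0]],
  ],
)

```text
time: 13.78
position: [0.4284, 0.1047, 0.2247]
tool_rot: [0.998, -0.065, -0.0, -0.0]
ft_force: [0.2, -0.2, -0.1]
grip_width: 0.0003
grip_force: 0.0
```

move_arm(
  commands=[
    [[0, -0.1, 0, 0, 0, 0], [0, -0.2, 0, 0, 0, 0], [0, -0.25, 0, 0, 0, 0], [0, -0.25, 0, 0, 0, 0], [0, -0.25, -1.0, 0, 0, 0], [0, 2, -2.0, 0, 0, 0], [0, 4, -2.0, 0, 0, 0], [0, 6, -2.0, 0, 0, 0], [0, 7, -2.0, 0, 0, 0], [0, 8, -2.0, 0, 0, 0]],
  ],
  claw=-1,
)

```text
time: 15.02
position: [0.3895, -0.1917, 0.3046]
tool_rot: [0.998, -0.065, 0.0, 0.0]
ft_force: [1.2, -0.8, -0.0]
grip_width: 0.0857
grip_force: 0.0
```

```bash
python3 - <<'E'
from h import *
c=camera("top");cv2.imwrite("pics/t2.png",np.uint8(255*(c["pixels"]/255.)**.6));flats(c,.012,.03);print(tray(c));print(get_obs()["position"])
E
```

```text
[629. 231.] xy 0.4245 -0.7833 ang -0.3 size 590 38 bgr [10. 23. 44.] [4. 5. 8.]
[ 38. 271.] xy 0.3824 0.7849 ang -0.0 size 675 37 bgr [ 9. 21. 40.] [4. 6. 9.]
[300. 175.] xy 0.6141 0.089 ang 4.9 size 100 54 bgr [27. 66. 75.] [19. 12. 16.]
[196. 180.] xy 0.6038 0.369 ang 12.2 size 101 56 bgr [24. 61. 70.] [17. 14. 19.]
[228. 233.] xy 0.4614 0.2822 ang 16.1 size 100 55 bgr [27. 64. 74.] [17. 13. 18.]
[279. 243.] xy 0.4334 0.1457 ang -7.3 size 100 54 bgr [26. 61. 70.] [18. 16. 20.]
[222. 298.] xy 0.293 0.2962 ang -45.5 size 89 87 bgr [ 43.  62. 108.] [16. 15. 23.]
(((593.5635986328125, -228.63238525390625), (247.86599731445312, 264.25274658203125), 80.89768981933594), (array([ 0.5552, -0.3881,  0.0669]), 304))
[ 0.39048828 -0.19935583  0.30506115]
```

View pics/t2.png

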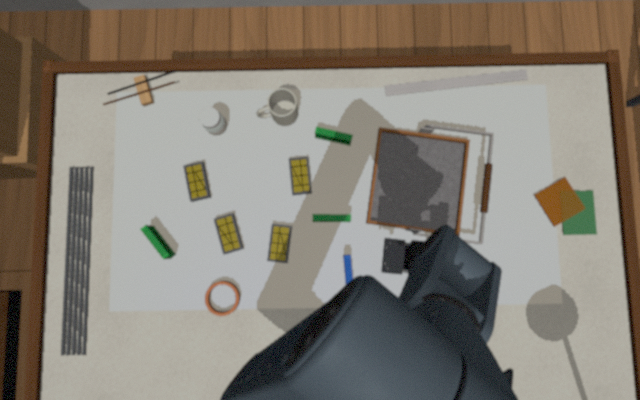

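All four panes lie flat with the ochre face up, at pixels (300,175), (196,180), (228,233) and (279,243). The tray is centred at (418,182). Now I work out the moves for carrying B.

```bash
cat >> h.py <<'E'
def intray(c0,a,x,y):
    r=R.from_euler("z",a,degrees=True).apply([x,y,0]); return np.array(c0)+r[:2]
E
python3 - <<'E'
from h import *
d=intray((.5936,-.2286),-9.1,.058,-.05);print(d)
plan([(.6141,.089,.12,4.9),(.6141,.089,.005,4.9),(.6141,.089,.12,4.9),(*d,.12,-9.1),(*d,.0145,-9.1)])
E
```

```text
[ 0.6429621  -0.28714386]
[4.57, -7.9, 0.05, 0.009, -0.006, -0.22] mm 365
[0.0, 0.0, 2.87, 0.0, 0.0, 0.0] mm 115
[0.0, 0.0, -2.87, 0.0, 0.0, 0.0] mm 115
[-0.08, 9.43, 0.0, 0.0, 0.0, 0.244] mm 377
[0.0, 0.0, 2.64, 0.0, 0.0, 0.0] mm 105
```

move_arm(
  commands=[
    [[4.57, -7.9, 0, 0, 0, -0.22], [4.57, -7.9, 0, 0, 0, -0.22], [4.57, -7.9, 0, 0, 0, -0.22], [4.57, -7.9, 0, 0, 0, -0.22], [4.57, -7.9, 0, 0, 0, -0.22], [4.57, -7.9, 0, 0, 0, -0.22], [4.57, -7.9, 0, 0, 0, -0.22], [4.57, -7.9, 0, 0, 0, -0.22], [4.57, -7.9, 0, 0, 0, -0.22], [4.57, -7.9, 0, 0, 0, -0.22]],
  ],
  claw=-1,
)

```text
time: 16.32
position: [0.6117, 0.0991, 0.3044]
tool_rot: [0.999, 0.044, -0.0, 0.0]
ft_force: [0.3, 0.3, 0.2]
grip_width: 0.0871
grip_force: 0.0
```

```bash
python3 - <<'E'
from h import *
o=get_obs();print(o["position"],o["tool_rot"],o["grip_width"])
plan([(.6141,.089,.005,4.9)])
E
```

```text
[0.61171044 0.09907815 0.3044234 ] [ 9.99010764e-01  4.44677131e-02 -3.40348678e-04  1.44186002e-06] 0.08711259288540833
[0.04, 0.26, 2.94, -0.0, 0.001, 0.003] mm 118
```

move_arm(
  commands=[
    [[0.05, 0.26, 1.0, 0, 0, 0], [0.05, 0.26, 2.0, 0, 0, 0], [0.05, 0.26, 2.6, 0, 0, 0], [0.05, 0.26, 2.9, 0, 0, 0], [0.05, 0.26, 2.9, 0, 0, 0], [0.05, 0.26, 2.9, 0, 0, 0]],
  ],
)

```text
time: 17.08
position: [0.6157, 0.0899, 0.1895]
tool_rot: [0.999, 0.045, 0.001, 0.0]
ft_force: [0.5, -0.2, 0.8]
grip_width: 0.0867
grip_force: 0.0
```

move_arm(
  commands=[
    [[0, 0, 0, 0, 0, 0], [0, 0, 0, 0, 0, 0], [0, 0, 0, 0, 0, 0], [0, 0, 0, 0, 0, 0], [0, 0, 0, 0, 0, 0], [0, 0, 0, 0, 0, 0]],
  ],
  claw=1,
  squeeze=30,
)

```text
time: 17.82
position: [0.6152, 0.09, 0.1885]
tool_rot: [0.999, 0.045, 0.0, 0.0]
ft_force: [-1.2, -0.3, 1.1]
grip_width: 0.0535
grip_force: 30.0
```

move_arm(
  commands=[
    [[0, 0, -0.7, 0, 0, 0], [0, 0, -1.5, 0, 0, 0], [0, 0, -2.2, 0, 0, 0], [0, 0, -2.8, 0, 0, 0], [0, 0, -2.8, 0, 0, 0], [0, 0, -2.8, 0, 0, 0]],
  ],
)

```text
time: 18.58
position: [0.6145, 0.0901, 0.2992]
tool_rot: [0.999, 0.045, -0.001, -0.0]
ft_force: [0.2, 0.4, -2.3]
grip_width: 0.054
grip_force: 30.0
```

```bash
python3 - <<'E'
from h import *
c=camera("top");r,h=tray(c);print(r,h)
d=intray(np.array(r[0])/1000,-9.1,.058,-.05);print(d)
plan([(*d,.118,-9.1),(*d,.0155,-9.1)])
E
```

```text
((591.8109130859375, -227.90386962890625), (247.38922119140625, 266.52691650390625), 80.87269592285156) (array([ 0.5627, -0.3895,  0.0667]), 267)
[ 0.64117301 -0.28644773]
[-0.19, 9.44, -0.03, -0.0, 0.003, 0.25] mm 377
[0.0, 0.0, 2.56, 0.0, 0.0, 0.0] mm 102
```

move_arm(
  commands=[
    [[-0.2, 9.45, 0, 0, 0, 0.25], [-0.2, 9.45, 0, 0, 0, 0.25], [-0.2, 9.45, 0, 0, 0, 0.25], [-0.2, 9.45, 0, 0, 0, 0.25], [-0.2, 9.45, 0, 0, 0, 0.25], [-0.2, 9.45, 0, 0, 0, 0.25], [-0.2, 9.45, 0, 0, 0, 0.25], [-0.2, 9.45, 0, 0, 0, 0.25], [-0.2, 9.45, 0, 0, 0, 0.25], [-0.2, 9.45, 0, 0, 0, 0.25], [-0.2, 9.45, 0, 0, 0, 0.25]],
  ],
)

```text
time: 20.0
position: [0.6417, -0.2859, 0.3005]
tool_rot: [0.997, -0.079, -0.0, -0.0]
ft_force: [-0.2, 0.0, -1.4]
grip_width: 0.0538
grip_force: 30.0
```

```bash
python3 - <<'E'
from h import *
c=camera("top");r,h=tray(c);print(r,h);o=get_obs();print(o["position"],o["grip_width"],o["grip_force"])
plan([(.6420,-.2868,.0155,-9.1)])
E
```

```text
((722.3805541992188, -169.46119689941406), (58.719974517822266, 132.1796875), 19.002826690673828) (array([ 0.6488, -0.2356,  0.2464]), 35)
[ 0.64166579 -0.28615497  0.3005623 ] 0.05395937842779376 29.999611973762512
[0.01, 0.01, 2.58, 0.0, -0.0, 0.001] mm 103
```

move_arm(
  commands=[
    [[0, 0, 0.8, 0, 0, 0], [0, 0, 1.6, 0, 0, 0], [0, 0, 2.2, 0, 0, 0], [0, 0, 2.4, 0, 0, 0], [0, 0, 2.5, 0, 0, 0], [0, 0, 2.56, 0, 0, 0], [0, 0, 2.56, 0, 0, 0], [0, 0, 2.56, 0, 0, 0]],
  ],
)

```text
time: 21.05
position: [0.6417, -0.2872, 0.1988]
tool_rot: [0.997, -0.08, 0.001, 0.0]
ft_force: [0.7, -0.1, -2.1]
grip_width: 0.0538
grip_force: 30.0
```

move_arm(
  commands=[
    [[0, 0, 0, 0, 0, 0], [0, 0, 0, 0, 0, 0], [0, 0, 0, 0, 0, 0], [0, 0, 0, 0, 0, 0], [0, 0, -0.8, 0, 0, 0], [0, 0, -1.6, 0, 0, 0], [0, 0, -2.5, 0, 0, 0], [0, 0, -2.5, 0, 0, 0]],
  ],
  claw=-0.5,
)

```text
time: 22.05
position: [0.6425, -0.2878, 0.3018]
tool_rot: [0.997, -0.079, 0.004, 0.002]
ft_force: [0.7, -0.3, 0.0]
grip_width: 0.0652
grip_force: 0.0
```

```bash
python3 - <<'E'
from h import *
plan([(.6045,.3695,.118,12.2)])
E
```

```text
[-3.54, -16.07, -0.03, 0.005, -0.007, -0.372] mm 658
```

move_arm(
  commands=[
    [[-3.55, -16.05, 0, 0, 0, -0.37], [-3.55, -16.05, 0, 0, 0, -0.37], [-3.55, -16.05, 0, 0, 0, -0.37], [-3.55, -16.05, 0, 0, 0, -0.37], [-3.55, -16.05, 0, 0, 0, -0.37], [-3.55, -16.05, 0, 0, 0, -0.37], [-3.55, -16.05, 0, 0, 0, -0.37], [-3.55, -16.05, 0, 0, 0, -0.37], [-3.55, -16.05, 0, 0, 0, -0.37], [-3.55, -16.05, 0, 0, 0, -0.37], [-3.55, -16.05, 0, 0, 0, -0.37], [-3.55, -16.05, 0, 0, 0, -0.37]],
  ],
  claw=-1,
)

```text
time: 23.55
position: [0.6016, 0.372, 0.2962]
tool_rot: [0.994, 0.107, -0.001, 0.0]
ft_force: [1.1, 0.2, -0.3]
grip_width: 0.0866
grip_force: 0.0
```

move_arm(
  commands=[
    [[0, 0, 0, 0, 0, 0], [0, 0, 0, 0, 0, 0], [0, 0, 0, 0, 0, 0]],
  ],
)

```text
time: 23.92
position: [0.6035, 0.3679, 0.2979]
tool_rot: [0.995, 0.104, -0.0, 0.0]
ft_force: [0.0, 0.8, -0.2]
grip_width: 0.0872
grip_force: 0.0
```

```bash
python3 - <<'E'
from h import *
c=camera("top");r,h=tray(c);print(r,h);cv2.imwrite("pics/t3.png",np.uint8(255*(c["pixels"]/255.)**.6));flats(c,.014,.034)
print(get_obs()["position"])
plan([(.6045,.3695,.005,12.2)])
E
```

```text
((591.932861328125, -228.19671630859375), (247.57203674316406, 266.66845703125), 80.96475219726562) (array([ 0.5635, -0.3895,  0.0666]), 270)
[630. 235.] xy 0.3963 -0.7838 ang 0.1 size 647 37 bgr [11. 23. 44.] [4. 5. 7.]
[456. 163.] xy 0.6284 -0.3357 ang 22.9 size 242 114 bgr [35. 52. 80.] [25. 23. 22.]
[ 40. 229.] xy 0.4843 0.785 ang 0.0 size 471 37 bgr [10. 21. 41.] [4. 5. 8.]
[439. 162.] xy 0.6406 -0.2864 ang -9.8 size 102 55 bgr [22. 58. 67.] [13. 15. 21.]
[378. 206.] xy 0.5493 -0.1516 ang -9.1 size 153 110 bgr [31. 49. 80.] [10.  7.  9.]
[197. 188.] xy 0.5844 0.3645 ang 12.6 size 61 54 bgr [23. 59. 68.] [16. 15. 20.]
[228. 233.] xy 0.4613 0.2827 ang 15.5 size 100 55 bgr [17. 39. 44.] [15. 10. 10.]
[280. 242.] xy 0.4335 0.146 ang -7.6 size 100 54 bgr [30. 68. 78.] [20. 12. 16.]
[222. 297.] xy 0.293 0.2965 ang -45.6 size 89 87 bgr [37. 53. 93.] [16. 17. 27.]
[0.60347472 0.3680822  0.29802216]
[0.03, -0.03, 2.78, 0.0, 0.0, -0.004] mm 111
```

View pics/t3.png

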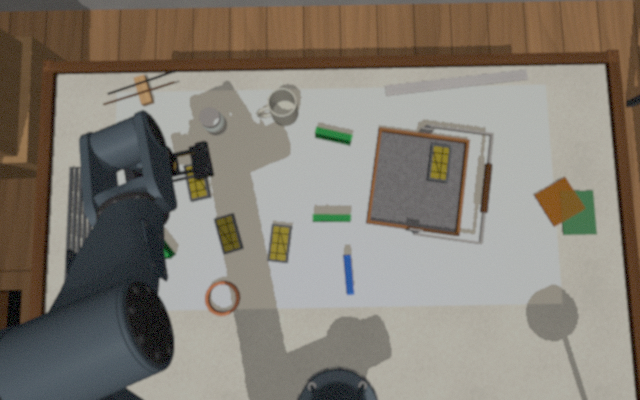

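B lies flat in the tray at (439,162), painted side up. Now I grasp D.

move_arm(
  commands=[
    [[0, 0, 1.0, 0, 0, 0], [0, 0, 2.0, 0, 0, 0], [0, 0, 2.5, 0, 0, 0], [0, 0, 2.78, 0, 0, 0], [0, 0, 2.78, 0, 0, 0], [0, 0, 2.78, 0, 0, 0]],
  ],
)

```text
time: 24.72
position: [0.6037, 0.3696, 0.1883]
tool_rot: [0.994, 0.105, 0.001, -0.0]
ft_force: [0.3, 0.9, 0.1]
grip_width: 0.0873
grip_force: 0.0
```

move_arm(
  commands=[
    [[0, 0, 0, 0, 0, 0], [0, 0, 0, 0, 0, 0], [0, 0, 0, 0, 0, 0], [0, 0, 0, 0, 0, 0], [0, 0, 0, 0, 0, 0], [0, 0, 0, 0, 0, 0]],
  ],
  claw=1,
  squeeze=30,
)

```text
time: 25.48
position: [0.603, 0.3692, 0.1869]
tool_rot: [0.994, 0.105, 0.0, 0.0]
ft_force: [-0.3, 0.6, 1.1]
grip_width: 0.0543
grip_force: 3.0
```

move_arm(
  commands=[
    [[0, 0, -0.7, 0, 0, 0], [0, 0, -1.5, 0, 0, 0], [0, 0, -2.2, 0, 0, 0], [0, 0, -2.8, 0, 0, 0], [0, 0, -2.8, 0, 0, 0], [0, 0, -2.8, 0, 0, 0]],
  ],
)

```text
time: 26.22
position: [0.6024, 0.369, 0.2972]
tool_rot: [0.994, 0.105, -0.001, 0.0]
ft_force: [0.3, -0.3, -2.1]
grip_width: 0.0539
grip_force: 30.0
```

```bash
python3 - <<'E'
from h import *
c=camera("top");r,h=tray(c);print(r,h)
d=intray(np.array(r[0])/1000,-9.1,-.058,-.05);print(d)
plan([(*d,.118,-9.1),(*d,.0155,-9.1)])
E
```

```text
((592.4158935546875, -228.06442260742188), (247.28746032714844, 267.3385925292969), 80.88379669189453) (array([ 0.5633, -0.3897,  0.0665]), 269)
[ 0.52723799 -0.26826195]
[-5.17, 15.19, -0.05, 0.001, 0.004, 0.37] mm 642
[0.0, 0.0, 2.56, 0.0, 0.0, 0.0] mm 102
```

move_arm(
  commands=[
    [[-5.2, 15.2, 0, 0, 0, 0.37], [-5.2, 15.2, 0, 0, 0, 0.37], [-5.2, 15.2, 0, 0, 0, 0.37], [-5.2, 15.2, 0, 0, 0, 0.37], [-5.2, 15.2, 0, 0, 0, 0.37], [-5.2, 15.2, 0, 0, 0, 0.37], [-5.2, 15.2, 0, 0, 0, 0.37], [-5.2, 15.2, 0, 0, 0, 0.37], [-5.2, 15.2, 0, 0, 0, 0.37], [-5.2, 15.2, 0, 0, 0, 0.37], [-5.2, 15.2, 0, 0, 0, 0.37], [-5.2, 15.2, 0, 0, 0, 0.37]],
  ],
)

```text
time: 27.78
position: [0.5263, -0.2697, 0.2976]
tool_rot: [0.997, -0.081, -0.001, -0.001]
ft_force: [0.1, 0.2, -2.5]
grip_width: 0.0538
grip_force: 30.0
```

move_arm(
  commands=[
    [[0, 0, 0, 0, 0, 0], [0, 0, 0, 0, 0, 0], [0, 0, 0, 0, 0, 0], [0, 0, 0, 0, 0, 0]],
  ],
)

```text
time: 28.28
position: [0.5271, -0.268, 0.2989]
tool_rot: [0.997, -0.079, 0.0, 0.0]
ft_force: [-1.4, -1.3, -2.2]
grip_width: 0.0536
grip_force: 30.0
```

```bash
python3 - <<'E'
from h import *
o=get_obs();print(o["position"],o["grip_width"],o["grip_force"])
c=camera("scene");cv2.imwrite("pics/s4.png",cv2.resize(np.uint8(255*(c["pixels"][60:300,100:340]/255.)**.6),None,fx=2,fy=2))
plan([(.5272,-.2683,.014,-9.1)])
E
```

```text
[ 0.52705482 -0.26803189  0.29887011] 0.05360178581232321 29.999444782733917
[0.0, 0.0, 2.57, 0.0, -0.0, 0.0] mm 103
```

View pics/s4.png

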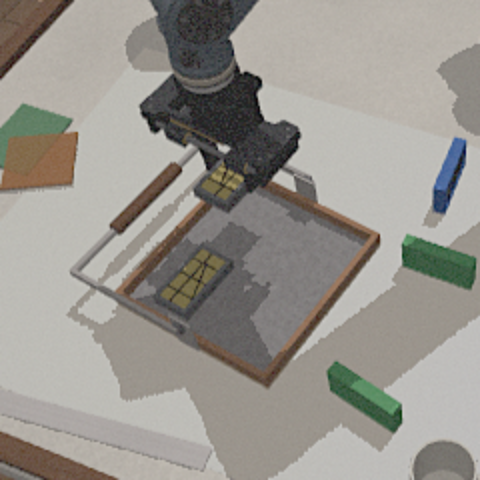

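The pane is held level above the tray, at crop pixel (222,183). I lower it and release.

move_arm(
  commands=[
    [[0, 0, 0.8, 0, 0, 0], [0, 0, 1.6, 0, 0, 0], [0, 0, 2.2, 0, 0, 0], [0, 0, 2.4, 0, 0, 0], [0, 0, 2.5, 0, 0, 0], [0, 0, 2.57, 0, 0, 0], [0, 0, 2.57, 0, 0, 0], [0, 0, 2.57, 0, 0, 0]],
  ],
)

```text
time: 29.32
position: [0.5271, -0.269, 0.1967]
tool_rot: [0.997, -0.08, 0.001, 0.0]
ft_force: [1.1, -1.1, -1.8]
grip_width: 0.0534
grip_force: 30.0
```

move_arm(
  commands=[
    [[0, 0, 0, 0, 0, 0], [0, 0, 0, 0, 0, 0], [0, 0, 0, 0, 0, 0], [0, 0, 0, 0, 0, 0], [0, 0, -0.8, 0, 0, 0], [0, 0, -1.6, 0, 0, 0], [0, 0, -2.5, 0, 0, 0], [0, 0, -2.5, 0, 0, 0], [0, 0, -2.5, 0, 0, 0]],
  ],
  claw=-0.5,
)

```text
time: 30.45
position: [0.5265, -0.2685, 0.2955]
tool_rot: [0.997, -0.079, -0.0, -0.0]
ft_force: [-0.0, 0.3, -0.9]
grip_width: 0.0655
grip_force: 0.0
```

```bash
python3 - <<'E'
from h import *
print(get_obs()["position"])
plan([(.4614,.2826,.118,15.8)])
E
```

```text
[ 0.52649298 -0.26852604  0.29552513]
[-3.79, -13.35, -0.1, -0.001, 0.001, -0.435] mm 555
```

move_arm(
  commands=[
    [[-3.8, -13.35, -0.1, 0, 0, -0.435], [-3.8, -13.35, -0.1, 0, 0, -0.435], [-3.8, -13.35, -0.1, 0, 0, -0.435], [-3.8, -13.35, -0.1, 0, 0, -0.435], [-3.8, -13.35, -0.1, 0, 0, -0.435], [-3.8, -13.35, -0.1, 0, 0, -0.435], [-3.8, -13.35, -0.1, 0, 0, -0.435], [-3.8, -13.35, -0.1, 0, 0, -0.435], [-3.8, -13.35, -0.1, 0, 0, -0.435], [-3.8, -13.35, -0.1, 0, 0, -0.435], [-3.8, -13.35, -0.1, 0, 0, -0.435], [-3.8, -13.35, -0.1, 0, 0, -0.435]],
  ],
  claw=-1,
)

```text
time: 31.95
position: [0.4615, 0.2811, 0.2993]
tool_rot: [0.991, 0.136, -0.001, 0.0]
ft_force: [-0.1, 0.2, 0.4]
grip_width: 0.087
grip_force: 0.0
```

move_arm(
  commands=[
    [[0, 0, 0, 0, 0, 0], [0, 0, 0, 0, 0, 0], [0, 0, 0, 0, 0, 0]],
  ],
)

```text
time: 32.33
position: [0.4616, 0.2821, 0.3001]
tool_rot: [0.991, 0.137, 0.0, -0.0]
ft_force: [0.4, 0.4, 0.8]
grip_width: 0.0871
grip_force: 0.0
```

```bash
python3 - <<'E'
from h import *
c=camera("top");r,h=tray(c);print(r,h);flats(c,.014,.034)
print(get_obs()["position"])
plan([(.4614,.2826,.0055,15.8)])
E
```

```text
((592.3377685546875, -228.3422088623047), (247.72634887695312, 267.447998046875), 81.00560760498047) (array([ 0.5631, -0.3897,  0.0665]), 268)
[630. 234.] xy 0.3951 -0.7835 ang -0.1 size 650 37 bgr [10. 22. 42.] [4. 5. 7.]
[ 37. 272.] xy 0.3827 0.7839 ang -0.0 size 674 36 bgr [ 9. 20. 39.] [4. 5. 8.]
[439. 162.] xy 0.6407 -0.2862 ang -9.3 size 102 55 bgr [21. 54. 63.] [12. 14. 20.]
[457. 200.] xy 0.5698 -0.3031 ang -10.6 size 242 96 bgr [32. 46. 68.] [24. 24. 24.]
[435. 204.] xy 0.5286 -0.2687 ang -9.7 size 101 56 bgr [22. 57. 66.] [12. 15. 20.]
[279. 242.] xy 0.4334 0.1459 ang -7.5 size 100 54 bgr [25. 61. 70.] [17. 14. 18.]
[0.4615748  0.28222269 0.30006275]
[-0.0, -0.01, 2.81, -0.0, -0.0, -0.001] mm 113
```

move_arm(
  commands=[
    [[0, 0, 1.0, 0, 0, 0], [0, 0, 2.0, 0, 0, 0], [0, 0, 2.5, 0, 0, 0], [0, 0, 2.82, 0, 0, 0], [0, 0, 2.82, 0, 0, 0], [0, 0, 2.82, 0, 0, 0]],
  ],
)

```text
time: 33.12
position: [0.4618, 0.2827, 0.1879]
tool_rot: [0.99, 0.138, 0.001, -0.0]
ft_force: [0.6, 0.4, 0.4]
grip_width: 0.0872
grip_force: 0.0
```

move_arm(
  commands=[
    [[0, 0, 0, 0, 0, 0], [0, 0, 0, 0, 0, 0], [0, 0, 0, 0, 0, 0], [0, 0, 0, 0, 0, 0], [0, 0, 0, 0, 0, 0], [0, 0, 0, 0, 0, 0]],
  ],
  claw=1,
  squeeze=30,
)

```text
time: 33.88
position: [0.4614, 0.2826, 0.1873]
tool_rot: [0.991, 0.137, 0.0, -0.0]
ft_force: [-0.9, -0.8, 1.6]
grip_width: 0.0537
grip_force: 30.0
```

move_arm(
  commands=[
    [[0, 0, -0.7, 0, 0, 0], [0, 0, -1.5, 0, 0, 0], [0, 0, -2.2, 0, 0, 0], [0, 0, -2.8, 0, 0, 0], [0, 0, -2.8, 0, 0, 0], [0, 0, -2.8, 0, 0, 0]],
  ],
)

```text
time: 34.62
position: [0.4609, 0.2823, 0.2981]
tool_rot: [0.991, 0.137, -0.001, 0.0]
ft_force: [0.1, -0.3, -2.7]
grip_width: 0.0536
grip_force: 30.0
```

```bash
python3 - <<'E'
from h import *
c=camera("top");r,h=tray(c);print(r,h)
d=intray(np.array(r[0])/1000,-9.1,.058,.055);print(d)
plan([(*d,.118,-9.1)])
E
```

```text
((592.5858154296875, -227.94480895996094), (247.69573974609375, 267.8476257324219), 80.68048095703125) (array([ 0.5626, -0.3895,  0.0666]), 270)
[ 0.65855451 -0.18281022]
[1.59, 12.53, -0.06, 0.001, 0.003, 0.435] mm 505
```

move_arm(
  commands=[
    [[1.6, 12.55, 0, 0, 0, 0.435], [1.6, 12.55, 0, 0, 0, 0.435], [1.6, 12.55, 0, 0, 0, 0.435], [1.6, 12.55, 0, 0, 0, 0.435], [1.6, 12.55, 0, 0, 0, 0.435], [1.6, 12.55, 0, 0, 0, 0.435], [1.6, 12.55, 0, 0, 0, 0.435], [1.6, 12.55, 0, 0, 0, 0.435], [1.6, 12.55, 0, 0, 0, 0.435], [1.6, 12.55, 0, 0, 0, 0.435], [1.6, 12.55, 0, 0, 0, 0.435], [1.6, 12.55, 0, 0, 0, 0.435]],
  ],
)

```text
time: 36.17
position: [0.6593, -0.1813, 0.2989]
tool_rot: [0.997, -0.079, -0.001, -0.0]
ft_force: [0.0, -1.2, -2.0]
grip_width: 0.0537
grip_force: 30.0
```

move_arm(
  commands=[
    [[0, 0, 0, 0, 0, 0], [0, 0, 0, 0, 0, 0], [0, 0, 0, 0, 0, 0], [0, 0, 0, 0, 0, 0]],
  ],
)

```text
time: 36.67
position: [0.6597, -0.183, 0.2992]
tool_rot: [0.997, -0.08, 0.0, 0.0]
ft_force: [0.7, 0.3, -2.4]
grip_width: 0.0538
grip_force: 30.0
```

```bash
python3 - <<'E'
from h import *
o=get_obs();print(o["position"],o["grip_width"],o["grip_force"])
c=camera("scene");W=world(c);p=W[(abs(W[...,2]-.14)<.03)&(abs(W[...,0]-.6586)<.07)&(abs(W[...,1]+.1828)<.06)];print("held pane z",len(p),np.percentile(p[:,2],[5,50,95]).round(3))
plan([(.6586,-.1828,.0145,-9.1)])
E
```

```text
[ 0.65967849 -0.18304515  0.29921224] 0.053791876455578785 29.99935358762741
held pane z 537 [0.118 0.13  0.146]
[-0.03, -0.0, 2.57, 0.0, -0.0, -0.0] mm 103
```

move_arm(
  commands=[
    [[0, 0, 0.8, 0, 0, 0], [0, 0, 1.6, 0, 0, 0], [0, 0, 2.2, 0, 0, 0], [0, 0, 2.4, 0, 0, 0], [0, 0, 2.5, 0, 0, 0], [0, 0, 2.57, 0, 0, 0], [0, 0, 2.57, 0, 0, 0], [0, 0, 2.57, 0, 0, 0]],
  ],
)

```text
time: 37.72
position: [0.6599, -0.1831, 0.1971]
tool_rot: [0.997, -0.08, 0.001, 0.0]
ft_force: [0.6, -0.9, -1.5]
grip_width: 0.0537
grip_force: 30.0
```

move_arm(
  commands=[
    [[0, 0, 0, 0, 0, 0], [0, 0, 0, 0, 0, 0], [0, 0, 0, 0, 0, 0], [0, 0, 0, 0, 0, 0], [0, 0, -0.8, 0, 0, 0], [0, 0, -1.6, 0, 0, 0], [0, 0, -2.5, 0, 0, 0], [0, 0, -2.5, 0, 0, 0], [0, 0, -2.5, 0, 0, 0]],
  ],
  claw=-0.5,
)

```text
time: 38.85
position: [0.6593, -0.1829, 0.2957]
tool_rot: [0.997, -0.08, -0.001, -0.0]
ft_force: [-0.3, 0.7, -0.7]
grip_width: 0.0651
grip_force: 0.0
```

```bash
python3 - <<'E'
from h import *
print(get_obs()["position"])
plan([(.4334,.1459,.118,-7.5)])
E
```

```text
[ 0.65927227 -0.1828748   0.29572139]
[-6.88, -7.22, -0.1, -0.0, 0.001, -0.028] mm 399
```

move_arm(
  commands=[
    [[-6.9, -7.2, -0.1, 0, 0, -0.028], [-6.9, -7.2, -0.1, 0, 0, -0.028], [-6.9, -7.2, -0.1, 0, 0, -0.028], [-6.9, -7.2, -0.1, 0, 0, -0.028], [-6.9, -7.2, -0.1, 0, 0, -0.028], [-6.9, -7.2, -0.1, 0, 0, -0.028], [-6.9, -7.2, -0.1, 0, 0, -0.028], [-6.9, -7.2, -0.1, 0, 0, -0.028], [-6.9, -7.2, -0.1, 0, 0, -0.028], [-6.9, -7.2, -0.1, 0, 0, -0.028], [-6.9, -7.2, -0.1, 0, 0, -0.028]],
  ],
  claw=-1,
)

```text
time: 40.22
position: [0.4335, 0.1443, 0.3002]
tool_rot: [0.998, -0.066, 0.0, 0.0]
ft_force: [0.9, -0.3, -0.8]
grip_width: 0.0867
grip_force: 0.0
```

```bash
python3 - <<'E'
from h import *
c=camera("top");r,h=tray(c);print(r,h);flats(c,.014,.034)
print(get_obs()["position"])
plan([(.4334,.1459,.0055,-7.5)])
E
```

```text
((592.587158203125, -228.25439453125), (247.583984375, 267.70660400390625), 80.92436218261719) (array([ 0.5628, -0.3894,  0.0666]), 274)
[630. 233.] xy 0.4094 -0.7838 ang -0.0 size 620 36 bgr [ 9. 20. 39.] [4. 5. 7.]
[456. 178.] xy 0.5839 -0.2839 ang -8.8 size 264 135 bgr [29. 44. 67.] [22. 21. 21.]
[400. 156.] xy 0.66 -0.1821 ang -9.0 size 101 55 bgr [20. 52. 60.] [12. 13. 18.]
[ 37. 272.] xy 0.3826 0.7845 ang -0.1 size 675 37 bgr [ 8. 18. 36.] [3. 5. 7.]
[439. 162.] xy 0.6408 -0.2861 ang -9.1 size 101 55 bgr [19. 51. 59.] [11. 14. 19.]
[434. 204.] xy 0.5281 -0.2684 ang -8.8 size 100 55 bgr [20. 53. 61.] [11. 14. 19.]
[0.4333487  0.1443899  0.30023826]
[-0.0, -0.04, 2.82, 0.0, -0.0, -0.002] mm 113
```

move_arm(
  commands=[
    [[0, -0.03, 1.0, 0, 0, 0], [0, -0.03, 2.0, 0, 0, 0], [0, -0.03, 2.5, 0, 0, 0], [0, -0.03, 2.82, 0, 0, 0], [0, -0.03, 2.82, 0, 0, 0], [0, -0.03, 2.82, 0, 0, 0]],
  ],
)

```text
time: 41.02
position: [0.4333, 0.1462, 0.1882]
tool_rot: [0.998, -0.066, 0.001, -0.0]
ft_force: [0.0, -0.5, 0.2]
grip_width: 0.0867
grip_force: 0.0
```

move_arm(
  commands=[
    [[0, 0, 0, 0, 0, 0], [0, 0, 0, 0, 0, 0], [0, 0, 0, 0, 0, 0], [0, 0, 0, 0, 0, 0], [0, 0, 0, 0, 0, 0], [0, 0, 0, 0, 0, 0]],
  ],
  claw=1,
  squeeze=30,
)

```text
time: 41.78
position: [0.433, 0.1462, 0.1877]
tool_rot: [0.998, -0.066, 0.0, 0.0]
ft_force: [-0.4, -0.8, 2.8]
grip_width: 0.0538
grip_force: 30.0
```

move_arm(
  commands=[
    [[0, 0, -0.7, 0, 0, 0], [0, 0, -1.5, 0, 0, 0], [0, 0, -2.2, 0, 0, 0], [0, 0, -2.8, 0, 0, 0], [0, 0, -2.8, 0, 0, 0], [0, 0, -2.8, 0, 0, 0]],
  ],
)

```text
time: 42.52
position: [0.4326, 0.1462, 0.2988]
tool_rot: [0.998, -0.066, -0.001, 0.0]
ft_force: [-0.4, -0.9, -1.7]
grip_width: 0.0535
grip_force: 30.0
```

```bash
python3 - <<'E'
from h import *
c=camera("top");r,h=tray(c);print(r,h)
d=intray(np.array(r[0])/1000,-9.1,-.058,.055);print(d)
plan([(*d,.118,-9.1)])
E
```

```text
((591.800048828125, -228.15061950683594), (247.82936096191406, 266.55401611328125), 80.86930084228516) (array([ 0.5651, -0.3895,  0.0667]), 268)
[ 0.54322874 -0.16466969]
[3.76, 7.34, -0.04, 0.001, 0.002, 0.028] mm 330
```

move_arm(
  commands=[
    [[3.77, 7.35, 0, 0, 0, 0.028], [3.77, 7.35, 0, 0, 0, 0.028], [3.77, 7.35, 0, 0, 0, 0.028], [3.77, 7.35, 0, 0, 0, 0.028], [3.77, 7.35, 0, 0, 0, 0.028], [3.77, 7.35, 0, 0, 0, 0.028], [3.77, 7.35, 0, 0, 0, 0.028], [3.77, 7.35, 0, 0, 0, 0.028], [3.77, 7.35, 0, 0, 0, 0.028], [3.77, 7.35, 0, 0, 0, 0.028], [3.77, 7.35, 0, 0, 0, 0.028]],
  ],
)

```text
time: 43.95
position: [0.544, -0.1642, 0.2997]
tool_rot: [0.997, -0.079, 0.0, 0.0]
ft_force: [0.1, -0.2, -2.1]
grip_width: 0.0537
grip_force: 30.0
```

```bash
python3 - <<'E'
from h import *
o=get_obs();print(o["position"],o["grip_width"],o["grip_force"])
c=camera("scene");W=world(c);p=W[(abs(W[...,2]-.14)<.03)&(abs(W[...,0]-.5437)<.07)&(abs(W[...,1]+.1647)<.06)];print("held pane z",len(p),np.percentile(p[:,2],[5,50,95]).round(3))
m=(abs(W[...,2]-.029)<.006)&(abs(W[...,0]-.6)<.2)&(abs(W[...,1]+.2)<.2);q=W[m];print(q.min(0),q.max(0))
plan([(.5437,-.1647,.0145,-9.1)])
E
```

```text
[ 0.54401123 -0.1642395   0.29974309] 0.053683647157681244 29.99964326620102
held pane z 593 [0.119 0.131 0.152]
[ 0.40047434 -0.36942296  0.02300377] [ 7.39903840e-01 -6.28258948e-04  3.49970292e-02]
[-0.01, 0.01, 2.58, 0.0, -0.0, 0.0] mm 103
```

move_arm(
  commands=[
    [[0, 0, 0.8, 0, 0, 0], [0, 0, 1.6, 0, 0, 0], [0, 0, 2.2, 0, 0, 0], [0, 0, 2.4, 0, 0, 0], [0, 0, 2.5, 0, 0, 0], [0, 0, 2.57, 0, 0, 0], [0, 0, 2.57, 0, 0, 0], [0, 0, 2.57, 0, 0, 0]],
  ],
)

```text
time: 45.0
position: [0.5442, -0.165, 0.1974]
tool_rot: [0.997, -0.079, 0.001, 0.0]
ft_force: [0.4, -0.1, -1.9]
grip_width: 0.0536
grip_force: 30.0
```

move_arm(
  commands=[
    [[0, 0, 0, 0, 0, 0], [0, 0, 0, 0, 0, 0], [0, 0, 0, 0, 0, 0], [0, 0, 0, 0, 0, 0], [0, 0, -0.8, 0, 0, 0], [0, 0, -1.6, 0, 0, 0], [0, 0, -2.5, 0, 0, 0], [0, 0, -2.5, 0, 0, 0], [0, 0, -2.5, 0, 0, 0]],
  ],
  claw=-0.5,
)

```text
time: 46.12
position: [0.5437, -0.1647, 0.2964]
tool_rot: [0.997, -0.079, -0.0, -0.0]
ft_force: [0.2, -0.0, -0.5]
grip_width: 0.0651
grip_force: 0.0
```

```bash
python3 - <<'E'
from h import *
print(get_obs()["position"])
plan([(.46,.05,.15,-9.1)])
E
```

```text
[ 0.54365623 -0.16473724  0.29637279]
[-2.92, -4.97, -0.89, -0.0, 0.001, -0.0] mm 233
```

Now I move clear and look at the tray before turning to the handle.

move_arm(
  commands=[
    [[-1.0, -3, -2.0, 0, 0, 0], [-2, -5, -2, 0, 0, 0], [-2.5, -7, -2, 0, 0, 0], [-2.5, -9, -2, 0, 0, 0], [-2.5, -9, -2, 0, 0, 0], [-2.5, -9, -2, 0, 0, 0], [-2.5, -9, -2, 0, 0, 0], [-2.5, -9, -2, 0, 0, 0]],
  ],
)

```text
time: 47.12
position: [0.5019, 0.2069, 0.3755]
tool_rot: [0.997, -0.078, -0.001, 0.001]
ft_force: [0.4, 0.2, 0.7]
grip_width: 0.065
grip_force: 0.0
```

```bash
python3 - <<'E'
from h import *
c=camera("top");r,h=tray(c);print(r,h);flats(c,.014,.034)
W=world(c);hsv=cv2.cvtColor(c["pixels"],cv2.COLOR_BGR2HSV)
b=(W[...,2]>.045)&(hsv[...,1]>90)&(W[...,1]<-.33)&(W[...,1]>-.45)&(abs(W[...,0]-.57)<.12)
p=W[b];print(p.min(0),p.max(0),p.mean(0),np.percentile(p[:,2],[10,50,90]),cv2.minAreaRect(p[:,:2].astype(np.float32)*1000))
cv2.imwrite("pics/t5.png",cv2.resize(np.uint8(255*(c["pixels"][100:270,340:540]/255.)**.6),None,fx=3,fy=3))
e=intray((.5924,-.2282),-9.1,0,-.168);print(e)
print(get_obs()["position"])
plan([(*e,.15,-9.1)])
E
```

```text
((593.908935546875, -228.45274353027344), (247.67855834960938, 265.0347900390625), 80.89122772216797) (array([ 0.5626, -0.3895,  0.0666]), 268)
[630. 234.] xy 0.4009 -0.7832 ang -0.2 size 637 36 bgr [10. 22. 43.] [4. 5. 6.]
[455. 153.] xy 0.663 -0.3311 ang 32.6 size 197 104 bgr [33. 49. 76.] [23. 22. 21.]
[400. 156.] xy 0.6598 -0.1825 ang -9.3 size 101 55 bgr [21. 57. 66.] [12. 13. 19.]
[ 37. 272.] xy 0.3824 0.7846 ang 0.0 size 674 36 bgr [ 9. 20. 39.] [4. 5. 8.]
[439. 162.] xy 0.6411 -0.2866 ang -8.6 size 102 56 bgr [21. 55. 64.] [12. 15. 20.]
[395. 199.] xy 0.5448 -0.1644 ang -9.3 size 100 55 bgr [22. 58. 68.] [12. 14. 20.]
[434. 204.] xy 0.5283 -0.2683 ang -8.9 size 100 55 bgr [22. 57. 66.] [12. 15. 21.]
[452. 221.] xy 0.5048 -0.289 ang -9.2 size 108 97 bgr [30. 43. 65.] [22. 22. 24.]
[ 0.50353428 -0.40450268  0.05928034] [ 0.6249654  -0.37399836  0.07277452] [ 0.56391344 -0.38943379  0.06635668] [0.06284481 0.0666157  0.06963907] ((564.5318603515625, -389.98895263671875), (13.059683799743652, 123.28604125976562), 80.4177474975586)
[ 0.56582944 -0.39408552]
[0.50215937 0.20583245 0.37559217]
[3.94, 14.56, 1.1, 0.002, 0.002, 0.0] mm 605
```

View pics/t5.png

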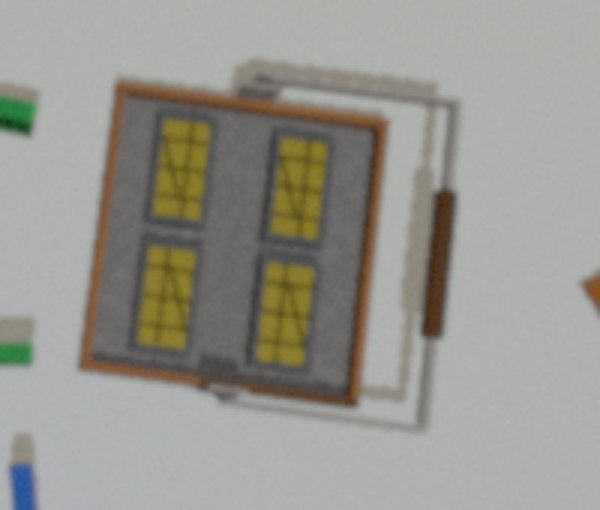

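All four panes lie flat in the tray, painted side up and not overlapping. The grip bar is at crop (440,263), with its middle near world (0.565, -0.392). Next is the handle.

move_arm(
  commands=[
    [[3.95, 14.55, 1, 0, 0, 0], [3.95, 14.55, 1, 0, 0, 0], [3.95, 14.55, 1, 0, 0, 0], [3.95, 14.55, 1, 0, 0, 0], [3.95, 14.55, 1, 0, 0, 0], [3.95, 14.55, 1, 0, 0, 0], [3.95, 14.55, 1, 0, 0, 0], [3.95, 14.55, 1, 0, 0, 0], [3.95, 14.55, 1, 0, 0, 0], [3.95, 14.55, 1, 0, 0, 0], [3.95, 14.55, 1, 0, 0, 0], [3.95, 14.55, 1, 0, 0, 0]],
  ],
  claw=-0.2,
)

```text
time: 48.68
position: [0.5644, -0.3942, 0.3357]
tool_rot: [0.997, -0.081, -0.001, -0.001]
ft_force: [0.1, -0.3, 0.7]
grip_width: 0.052
grip_force: 0.0
```

move_arm(
  commands=[
    [[0, 0, 0, 0, 0, 0], [0, 0, 0, 0, 0, 0], [0, 0, 0, 0, 0, 0], [0, 0, 0, 0, 0, 0]],
  ],
)

```text
time: 49.18
position: [0.5663, -0.3928, 0.337]
tool_rot: [0.997, -0.079, 0.0, 0.0]
ft_force: [-0.0, 0.7, -0.3]
grip_width: 0.0519
grip_force: 0.0
```

```bash
python3 - <<'E'
from h import *
c=camera("scene");W=world(c);hsv=cv2.cvtColor(c["pixels"],cv2.COLOR_BGR2HSV)
b=(W[...,2]>.045)&(W[...,2]<.09)&(hsv[...,1]>90)&(W[...,1]<-.33)&(W[...,1]>-.45)&(abs(W[...,0]-.57)<.12)
p=W[b];print(len(p),p.mean(0),p[:,2].max(),cv2.minAreaRect(p[:,:2].astype(np.float32)*1000))
e=intray((.5924,-.2282),-9.1,0,-.167);print(e,get_obs()["position"])
plan([(*e,.040,-9.1)])
th=np.array([.03,.2,.35,.5,.65,.8,.95,1.1,1.2,1.3,1.4,1.48,1.53])
print(np.c_[th,-.168*(np.cos(.03)-np.cos(th))/.04,-.168*(np.sin(th)-np.sin(.03))/.04].round(2).tolist())
E
```

```text
272 [ 0.56556923 -0.39022356  0.06739038] 0.0740874904309372 ((563.4413452148438, -390.8210754394531), (18.841915130615234, 130.92141723632812), 81.35916137695312)
[ 0.5659876  -0.39309811] [ 0.56630582 -0.39292932  0.33691003]
[-0.01, 0.01, 2.87, 0.0, -0.0, 0.0] mm 115
[[0.03, -0.0, -0.0], [0.2, -0.08, -0.71], [0.35, -0.25, -1.31], [0.5, -0.51, -1.89], [0.65, -0.85, -2.42], [0.8, -1.27, -2.89], [0.95, -1.76, -3.29], [1.1, -2.29, -3.62], [1.2, -2.68, -3.79], [1.3, -3.07, -3.92], [1.4, -3.48, -4.01], [1.48, -3.82, -4.06], [1.53, -4.03, -4.07]]
```

move_arm(
  commands=[
    [[0, 0, 1.0, 0, 0, 0], [0, 0, 2.0, 0, 0, 0], [0, 0, 2.5, 0, 0, 0], [0, 0, 2.85, 0, 0, 0], [0, 0, 2.85, 0, 0, 0], [0, 0, 2.85, 0, 0, 0]],
  ],
)

```text
time: 49.98
position: [0.5666, -0.3938, 0.2241]
tool_rot: [0.997, -0.079, 0.001, 0.001]
ft_force: [-0.3, 0.2, -0.5]
grip_width: 0.0523
grip_force: 0.0
```

move_arm(
  commands=[
    [[0, 0, 0, 0, 0, 0], [0, 0, 0, 0, 0, 0], [0, 0, 0, 0, 0, 0], [0, 0, 0, 0, 0, 0], [0, 0, 0, 0, 0, 0], [0, 0, 0, 0, 0, 0]],
  ],
  claw=1,
  squeeze=10,
)

```text
time: 50.72
position: [0.566, -0.394, 0.2229]
tool_rot: [0.997, -0.08, 0.0, 0.001]
ft_force: [-1.8, -4.6, 0.7]
grip_width: 0.0196
grip_force: 10.0
```

move_arm(
  commands=[
    [[0, -0.03, -0.35, 0, 0, 0], [0, -0.08, -0.7, 0, 0, 0], [0, -0.15, -1.0, 0, 0, 0], [0, -0.25, -1.3, 0, 0, 0], [0, -0.37, -1.6, 0, 0, 0], [0, -0.5, -1.9, 0, 0, 0], [0, -0.67, -2.15, 0, 0, 0], [0, -0.85, -2.4, 0, 0, 0], [0, -1.05, -2.65, 0, 0, 0], [0, -1.25, -2.9, 0, 0, 0], [0, -1.25, -2.9, 0, 0, 0]],
  ],
)

```text
time: 52.1
position: [0.5734, -0.3466, 0.3429]
tool_rot: [0.997, -0.079, 0.001, 0.005]
ft_force: [-5.9, -8.9, 9.7]
grip_width: 0.0196
grip_force: 10.0
```

```bash
python3 - <<'E'
from h import *
o=get_obs();print(o["position"],o["ft_force"],o["grip_width"])
c=camera("scene");cv2.imwrite("pics/s6.png",cv2.resize(np.uint8(255*(c["pixels"][40:280,100:340]/255.)**.6),None,fx=2,fy=2))
E
```

```text
[ 0.5734205  -0.34657919  0.34292907] [-5.85845063 -8.85597534  9.72603608] 0.01963589822178736
```

View pics/s6.png

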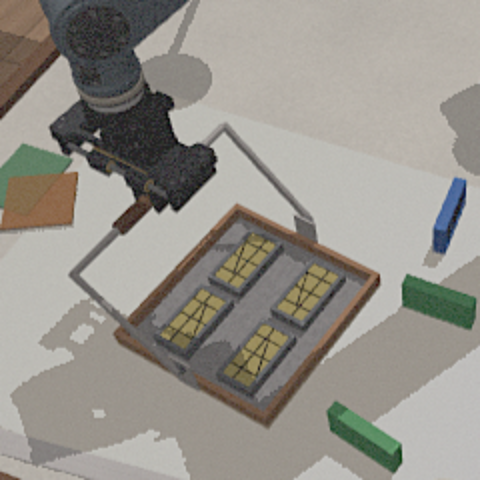

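The handle is following the arc, now near 0.8 rad with its bar in the fingers at (150,190), and the panes are undisturbed. I ease outward a little and continue.

move_arm(
  commands=[
    [[0, 0.08, -0.08, 0, 0, 0], [0, -0.06, -0.3, 0, 0, 0], [0, -0.22, -0.42, 0, 0, 0], [0, -0.39, -0.53, 0, 0, 0], [0, -0.56, -0.65, 0, 0, 0], [0, -0.74, -0.75, 0, 0, 0], [0, -0.92, -0.85, 0, 0, 0], [0, -1.12, -0.93, 0, 0, 0], [0, -1.31, -1.0, 0, 0, 0], [0, -1.5, -1.07, 0, 0, 0], [0, -1.7, -1.13, 0, 0, 0], [0, -1.7, -1.13, 0, 0, 0]],
  ],
)

```text
time: 53.65
position: [0.5852, -0.2752, 0.3854]
tool_rot: [0.997, -0.079, 0.001, -0.0]
ft_force: [-1.0, -2.1, 7.3]
grip_width: 0.0197
grip_force: 10.0
```

```bash
python3 - <<'E'
from h import *
o=get_obs();print(o["position"],o["ft_force"],o["grip_width"],o["grip_force"])
p=o["position"]-[.5924,-.2282,.164+.055];y=.158*p[0]+.987*p[1];print(y,p[2],np.arctan2(p[2],-y),np.hypot(y,p[2]))
E
```

```text
[ 0.58519156 -0.27515727  0.38542053] [-1.02607962 -2.09222382  7.28504162] 0.019749408044563065 9.9993234872818
-0.04748575806513091 0.16642053163614243 1.2928464983063475 0.17306267815180842
```

move_arm(
  commands=[
    [[0, -0.2, -0.1, 0, 0, 0], [0, -0.4, -0.14, 0, 0, 0], [0, -0.6, -0.18, 0, 0, 0], [0, -0.8, -0.2, 0, 0, 0], [0, -1.0, -0.2, 0, 0, 0], [0, -1.1, -0.2, 0, 0, 0], [0, -1.1, -0.2, 0, 0, 0], [0, -1.1, -0.2, 0, 0, 0]],
  ],
)

```text
time: 54.65
position: [0.5919, -0.2333, 0.3919]
tool_rot: [0.997, -0.08, 0.0, -0.0]
ft_force: [3.1, 0.7, 1.5]
grip_width: 0.0195
grip_force: 10.0
```

move_arm(
  commands=[
    [[0, 0, 0, 0, 0, 0], [0, 0, 0, 0, 0, 0], [0, 0, 0, 0, 0, 0], [0, 0, 0, 0, 0, 0], [0, 0, -0.5, 0, 0, 0], [0, 0, -1.0, 0, 0, 0], [0, 0, -2.0, 0, 0, 0], [0, 0, -2.5, 0, 0, 0], [0, 0, -2.5, 0, 0, 0]],
  ],
  claw=-0.4,
)

```text
time: 55.78
position: [0.5919, -0.2335, 0.494]
tool_rot: [0.997, -0.08, 0.002, 0.001]
ft_force: [0.4, -0.3, -0.3]
grip_width: 0.0605
grip_force: 0.0
```

move_arm(
  commands=[
    [[-1, -1.5, 0, 0, 0, 0], [-2, -3, 0, 0, 0, 0], [-2.5, -4.5, 0, 0, 0, 0], [-2.5, -6, 0, 0, 0, 0], [-2.5, -7.5, 0, 0, 0, 0], [-2.5, -9, 0, 0, 0, 0], [-2.5, -10, 0, 0, 0, 0], [-2.5, -10, 0, 0, 0, 0], [-2.5, -10, 0, 0, 0, 0], [-2.5, -10, 0, 0, 0, 0]],
  ],
)

```text
time: 57.02
position: [0.5564, 0.176, 0.4914]
tool_rot: [0.997, -0.08, -0.001, 0.0]
ft_force: [-0.6, -1.0, -0.3]
grip_width: 0.0609
grip_force: 0.0
```

```bash
python3 - <<'E'
from h import *
print(get_obs()["position"])
c=camera("top");flats(c,.014,.034)
s=camera("scene");cv2.imwrite("pics/s7.png",cv2.resize(np.uint8(255*(s["pixels"][40:280,100:340]/255.)**.6),None,fx=2,fy=2))
for c in(c,s):
    W=world(c);p=W[(W[...,2]>.2)&(W[...,2]<.26)&(abs(W[...,0]-.59)<.09)&(abs(W[...,1]+.22)<.08)]
    if len(p):print(len(p),p.mean(0),p[:,2].max(),cv2.minAreaRect(p[:,:2].astype(np.float32)*1000))
E
```

```text
[0.55640168 0.17604433 0.49137123]
[630. 236.] xy 0.3955 -0.7836 ang -0.2 size 648 36 bgr [12. 25. 47.] [4. 5. 7.]
[400. 156.] xy 0.6599 -0.1825 ang -9.4 size 101 55 bgr [24. 63. 72.] [13. 15. 21.]
[459. 186.] xy 0.5779 -0.3188 ang -9.8 size 263 65 bgr [38. 55. 84.] [27. 25. 25.]
[ 37. 272.] xy 0.383 0.7847 ang 0.0 size 674 37 bgr [10. 23. 44.] [4. 5. 8.]
[395. 198.] xy 0.5447 -0.1643 ang -9.2 size 100 55 bgr [25. 64. 74.] [13. 15. 21.]
643 [ 0.5896757  -0.22553404  0.23044474] 0.23812156304546064 ((589.9165649414062, -226.46624755859375), (19.43900489807129, 181.66720581054688), 80.59990692138672)
535 [ 0.59584319 -0.22455447  0.23081165] 0.23830512006182114 ((591.0543823242188, -227.66177368164062), (23.556821823120117, 179.94491577148438), 81.37042999267578)
```

View pics/s7.png

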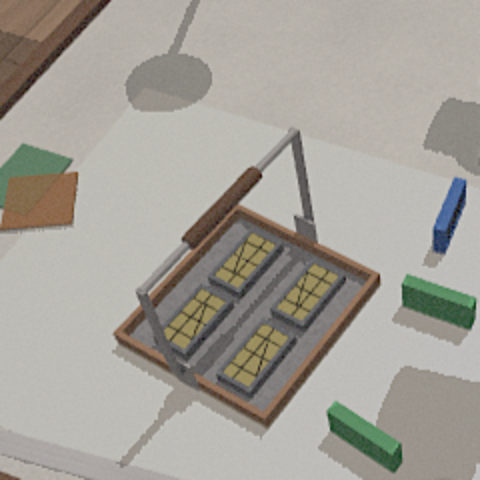

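The handle is upright: the bar is at (225,205), within 2 mm of directly above the hinge line. All four panes lie flat in the tray with the ochre face up, and the arm is clear.

```bash
python3 -c "
from rig import *
print(hand_in())"
```

```text
the job is handed in; nothing more can be done
None
```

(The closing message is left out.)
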